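# Take the weights off a bonded coupon and put everything in its place

### The job

The glued metal coupon has cured under its stack of three weights. Take the stack apart from the top down, one piece at a time: set each weight into the round nest of its own size, then lay the bare coupon flat on the cradle, lengthwise between its two end stops. Set the pieces down without dropping them, do not drag the coupon about while a weight still stands on it, and leave the amber bottle and the cream jar where they stand.

Things in the scene. Friction and masses are not known exactly. Their poses are not given: they have to be found in the camera images.
- small_weight: small light-grey metal calibration weight, 23 mm across and 30 mm high: upright cylinder body to about 18 mm, then a neck and a narrower knob (it grips and collides as a plain 23 mm cylinder over its whole height); about 0.07 kg. Starts on top of the stack. Origin at the centre of its underside, z up.
- medium_weight: plain dark steel disc weight, 40 mm diameter, 22 mm high, about 0.21 kg; starts under the small weight. Origin at the centre of its underside, z up.
- large_weight: plain dark steel disc weight, 56 mm diameter, 24 mm high, about 0.44 kg; starts under the medium weight, on the coupon. Origin at the centre of its underside, z up.
- coupon: flat bonded coupon of two aluminium plates with a dark glue line between, 96 mm (its x) by 60 mm (its y), 17 mm thick, about 0.26 kg; lies on the bench at the bottom of the stack, each weight within some 4 mm of the centre of what it stands on. Origin at the centre of its underside, z up.
- small_nest: smallest of three fixed square grey plastic blocks: 58 x 58 mm, 20 mm high, with a round flat-bottomed well of 33 mm diameter, 6 mm deep, in the middle of its top (well floor 14 mm above the bench). Origin at the centre of its underside, on the bench; z up.
- medium_nest: middle one of the three grey blocks: 74 x 74 mm, 20 mm high, well of 50 mm diameter, 6 mm deep (floor 14 mm above the bench). Fixed. Origin at the centre of its underside; z up.
- large_nest: largest of the three grey blocks: 90 x 90 mm, 20 mm high, well of 66 mm diameter, 6 mm deep (floor 14 mm above the bench). Fixed. Origin at the centre of its underside; z up.
- cradle: fixed narrow grey rest, 124 mm long (its x) and 40 mm wide (its y); its flat top, with two black rubber pads, is 18 mm above the bench, with an aluminium end stop across each end that stands 6 mm higher; 108 mm between the stops. The coupon lies on it lengthwise and overhangs 10 mm on either long side, where fingers find room. Either way round will do. Origin at the centre of its underside; z up.
- amber_bottle: loose brown glass reagent bottle with a black cap, 47 mm diameter, 103 mm tall, standing among the work; not to be disturbed. Origin at the centre of its underside.
- cream_jar: loose white and green round jar, 50 mm diameter, 52 mm tall, standing among the work; not to be disturbed. Origin at the centre of its underside.
There are look-alikes about, which are no part of the job. Leave any purple or red look-alike of the medium_weight alone.

How it is judged:
By the outcome, as a careful person would: the job done as asked, in the order asked, and still so for the second after the job is handed in, with the robot touching nothing.
It also fails if it takes over 106 s, if anything falls off the work surface, if the arm or the gripper's body presses on something with over 40 N, if the wrist force passes 120 N, or if a joint passes its speed limit or range.

### The arm

A 6-joint arm with a two-finger parallel gripper is mounted at the origin on a cart in front of the work surface, level with it; the furniture and walls round the work are solid. World frame = base frame: x ahead of the robot, y to its left, z up, the work surface at z = 0. Lengths are in m, angles in rad, forces in N, time in s.
With the tool pointing down it reaches from about 0.25 to 0.775 m from the base axis. Payload 4 kg.
Tool frame: the origin (TCP) lies midway between the tips of the shut fingers; the grasp point (between the pads) lies 19 mm behind it; z points along the fingers, y is the line along which they close (so a half turn about z gives the same grasp; the last joint's range is limited). The gripper opens to 85 mm and grips with 20 to 120 N. Pads are 22 mm wide; open, the fingers measure 114 mm over their backs; the gripper's body (76 mm by 85 mm) begins 54 mm behind the grasp point. The pads swing forward as they close: fully open they stand 13 mm farther back than shut.
Start: joints at [-1.411, 0.087, 1.371, -0, 1.684, -0.103], TCP at [0.143, -0.531, 0.231] pointing down, gripper open.
Joint ranges: [-3.1, 3.1], [-0.76, 2.03], [0.27, 2.55], [-1.08, 4.22], [0.17, 2.65], [-2.57, 2.57]. Speed limits (rad/s): [2.79, 2.79, 3.14, 3.14, 3.14, 3.14].

### API

Orientations are given as a unit quaternion [x, y, z, w].
In Python, from rig import bot, optics gives the robot as it stands.
- The arm moves only by the tool send_rows, never from a script. Its argument "steps" is text: rows parted by semicolons, each of 7 numbers parted by spaces: the shift along the tool's x, y, z in units of 40 mm (1.0 is 40 mm), then the turn, a rotation vector about the tool's x, y, z in rad, then the opening, from 0 (shut) to 1 (fully open). A call has 1 to 5 rows; each row is the pose to reach, as a shift and turn from the pose commanded when the call began, along the tool's axes at that moment; what a row does not reach only later rows make up. A row lasts 1/10 s, in which the tool goes at most 50 mm and 8.59 degrees, less where a joint would pass 70% of its speed; a pose out of reach is approached as far as the arm can. A call with a gripper value outside its range is refused whole. The fingers move at their own pace and stop on an object; "force" is the grip in N (left out, the last holds). Time passes only in rows, so rows that repeat a pose let the fingers close. It gives the time, the measured TCP pose, the force, the opening and the grip force at its end, in the units of the state.
- bot.get_obs(): the state, without advancing time (a new reading comes with each control period).
- optics.capture(name): name is "scene" or "top"; returns a dict with "img" (400x640x3 uint8, blue, green, red), "depth" (400x640 float32, m along the optical axis (not along the pixel's ray), 0 where there is no reading), "vfov" (degrees; the focal length in pixels is half the picture's height over the tangent of half this angle, whatever the lens; pixels are square), "cx", "cy" (the principal point, pixels), "origin" and "attitude" of the camera in the world. Camera axes: x right, y up, looking along -z (the intrinsics and any distortion apply to the point x, -y, -z); pixel columns grow to the right and rows downward; lengths in m; the calibration is good to about 2 mm. A picture is of the moment at which its call begins.
- bot.hand_in(): hands the job in; it is judged then, once.
The state is a dict: "time": time; "joint_pos": joint angles; "joint_velocities": joint speeds; "tau": joint torques, N m; "eef_pos": TCP position; "orientation": TCP orientation; "ft_force": force on the tool from outside, world axes, zero at the start; "wrist_torque": the same for the moment, N m; "finger_gap": opening from 0.0 (shut) to 1.0 (fully open); "gripper_force": force on a finger pad.
Only numpy, scipy, OpenCV 4.12 (cv2) and the standard library are available. Lean on these libraries where they do the work, as an engineer would, in place of code of your own. Each camera call takes 0.05 s, during which the arm holds its last target. There are 200 camera calls.

## Working session

There is one attempt and no reset: what is moved stays moved. The work goes in short steps, Python scripts to look and compute and a tool call to move; the robot and the scene stay as the last step left them, time stands still between calls to the robot, and variables do not carry over. Pictures are saved under pics/ and viewed, at most 14 in all, crops included, and the job is handed in when it is done.

Besides the shell and the picture viewer there is one more tool, called after ">>>" as name(argument=value, ...) on one line, values as JSON. send_rows: Moves the arm, as the interface text tells. Its arguments: {"type":"object","properties":{"steps":{"type":"string"},"force":{"type":"number"}},"required":["steps"]}

```bash
ls; mkdir -p pics; python3 - <<'E'
from rig import bot, optics
import cv2,numpy as np
print(bot.get_obs())
for n in("scene","top"):
    c=optics.capture(n); cv2.imwrite(f"pics/{n}0.png",c["img"]); np.savez(f"{n}0.npz",**c)
    print(n,{k:c[k] for k in c if k not in("img","depth")},(c["depth"]>0).mean())
E
```

```text
pics
{'time': 0.0, 'joint_pos': array([-1.41107102e+00,  8.79810029e-02,  1.37227478e+00,  1.38088155e-05,
        1.68363293e+00, -1.03147818e-01]), 'joint_velocities': array([-1.75886592e-03,  1.15245569e-03, -8.24639536e-05, -4.60090040e-05,
        5.18357798e-04, -4.73360021e-04]), 'tau': array([-7.18531937e-04, -3.51867127e+01, -3.13275611e+01, -2.04751927e-04,
        1.06462342e-02, -2.22023777e-05]), 'eef_pos': array([ 0.14281349, -0.53060508,  0.23011453]), 'orientation': array([ 9.91373889e-01,  1.31059128e-01, -2.56132793e-05, -1.14776206e-03]), 'ft_force': array([-0.35433436, -0.6667097 ,  0.00639808]), 'wrist_torque': array([-0.01690708,  0.04188637,  0.04384483]), 'gripper_force': 0.0, 'finger_gap': 1.0000200659731489}
scene {'vfov': 50.22544541631265, 'cx': 320.08730175016706, 'cy': 201.5920377313997, 'origin': array([0.06222498, 0.75228644, 0.67954106]), 'attitude': array([-0.13583373,  0.45884092,  0.84545743, -0.237099  ])} 0.995453125
top {'vfov': 42.03002648850568, 'cx': 320.41620457677857, 'cy': 194.87667735697156, 'origin': array([ 0.28774802, -0.05321554,  1.39766076]), 'attitude': array([-0.07116344,  0.053116  ,  0.71318364, -0.69532982])} 0.995875
```

View pics/scene0.png

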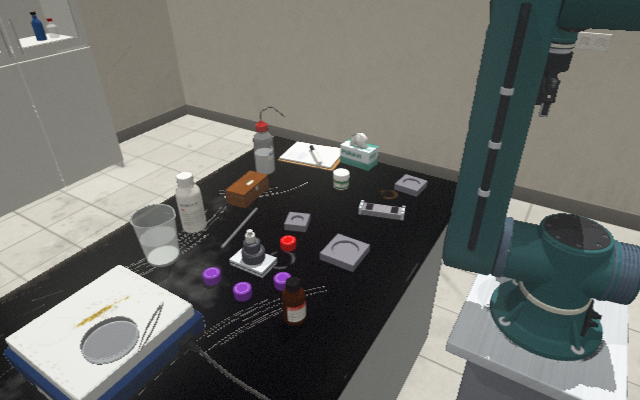

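View pics/top0.png

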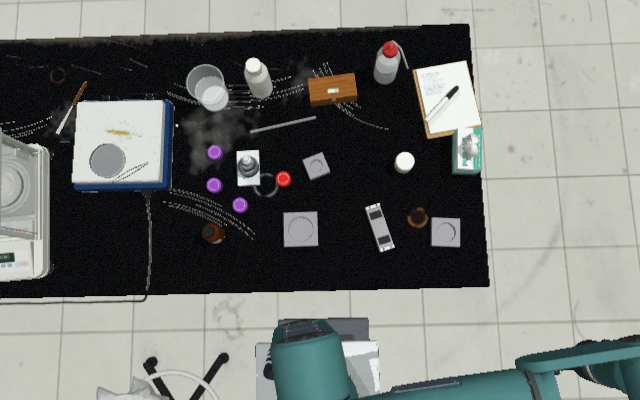

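The scene view shows the stack at about (252,250), small nest (297,221), large nest (345,252), cradle (382,210), medium nest (410,184), bottle (294,303) and jar (341,179). In the top view, they are at stack (248,167), small nest (316,166), large nest (300,229), cradle (380,227), medium nest (446,232), bottle (213,233) and jar (404,162).

```bash
cat > h.py <<'E'
import numpy as np, cv2
from scipy.spatial.transform import Rotation as R
def rays(c,uv):
    f=200/np.tan(np.radians(c["vfov"])/2); uv=np.atleast_2d(uv).astype(float)
    d=np.c_[(uv[:,0]-c["cx"])/f,-(uv[:,1]-c["cy"])/f,-np.ones(len(uv))]
    return R.from_quat(c["attitude"]).apply(d)
def plane(c,uv,z):
    d=rays(c,uv); return c["origin"]+d*((z-c["origin"][2])/d[:,2])[:,None]
def cloud(c):
    v,u=np.mgrid[:400,:640]; uv=np.c_[u.ravel(),v.ravel()]
    return (c["origin"]+rays(c,uv)*c["depth"].reshape(-1,1)).reshape(400,640,3)
def proj(c,p):
    f=200/np.tan(np.radians(c["vfov"])/2); q=R.from_quat(c["attitude"]).inv().apply(np.atleast_2d(p)-c["origin"])
    return np.c_[c["cx"]+f*q[:,0]/-q[:,2],c["cy"]-f*q[:,1]/-q[:,2]]
E
python3 - <<'E'
from h import *
P={n:cloud(np.load(n+"0.npz")) for n in("scene","top")}
S={"stack":(248,167),"small_nest":(316,166),"large_nest":(300,229),"cradle":(380,227),"medium_nest":(446,232),"bottle":(213,233),"jar":(404,162),"red":(283,179)}
ct=np.load("top0.npz")
for n in P: 
    z=P[n][...,2]; q=P[n][(abs(z)<.01)&(P[n][...,0]>.3)&(P[n][...,0]<.7)&(abs(P[n][...,1])<.4)]; A=np.c_[q[:,:2],np.ones(len(q))]; print(n,"bench",np.median(q[:,2]),np.linalg.lstsq(A,q[:,2],rcond=None)[0])
for k,(u,v) in S.items():
    ctr=P["top"][v,u]
    print(k,"px->",ctr.round(4))
    for n in P:
        q=P[n].reshape(-1,3); q=q[(np.linalg.norm(q[:,:2]-ctr[:2],axis=1)<.085)&(q[:,2]>.008)&(q[:,2]<.2)]
        # connected component containing centre, on 2 mm grid
        g=np.zeros((100,100),np.uint8); ij=((q[:,:2]-ctr[:2])/.002+50).astype(int).clip(0,99); g[ij[:,0],ij[:,1]]=1
        g=cv2.morphologyEx(g,cv2.MORPH_CLOSE,np.ones((3,3)));_,L=cv2.connectedComponents(g)
        lab=L[ij[:,0],ij[:,1]]; near=np.argmin(np.linalg.norm(q[:,:2]-ctr[:2],axis=1)); q=q[lab==lab[near]]
        hist,e=np.histogram(q[:,2],np.arange(0,.13,.004)); 
        r=cv2.minAreaRect(q[:,:2].astype(np.float32)*1000)
        print("  ",n,len(q),"zmax %.4f"%q[:,2].max(),"rect",np.round(r[0],1),np.round(r[1],1),round(r[2],1),[(round(a,3),int(b)) for a,b in zip(e,hist) if b>8])
E
```

```text
scene bench -0.00011354581357914117 [ 0.00165331 -0.00058301 -0.00069159]
top bench -0.00017975292469651905 [ 0.00041028 -0.00029008 -0.00035865]
stack px-> [0.6055 0.1676 0.0636]
   scene 1054 zmax 0.0949 rect [615.5 176.4] [98.  61.7] 2.2 [(np.float64(0.008), 60), (np.float64(0.012), 99), (np.float64(0.016), 297), (np.float64(0.02), 29), (np.float64(0.024), 32), (np.float64(0.028), 31), (np.float64(0.032), 29), (np.float64(0.036), 45), (np.float64(0.04), 125), (np.float64(0.044), 21), (np.float64(0.048), 19), (np.float64(0.052), 31), (np.float64(0.056), 22), (np.float64(0.06), 67), (np.float64(0.064), 39), (np.float64(0.068), 14), (np.float64(0.072), 14), (np.float64(0.076), 14), (np.float64(0.08), 31), (np.float64(0.084), 10), (np.float64(0.092), 19)]
   top 771 zmax 0.0989 rect [614.  176.3] [102.2  62.3] 1.0 [(np.float64(0.008), 24), (np.float64(0.012), 125), (np.float64(0.016), 198), (np.float64(0.02), 62), (np.float64(0.024), 13), (np.float64(0.028), 11), (np.float64(0.032), 12), (np.float64(0.036), 38), (np.float64(0.04), 72), (np.float64(0.044), 23), (np.float64(0.048), 10),
[... 3033 characters left out ...]
.028), 13), (np.float64(0.032), 17), (np.float64(0.036), 17), (np.float64(0.04), 21), (np.float64(0.044), 17), (np.float64(0.048), 61), (np.float64(0.052), 52)]
   top 324 zmax 0.0591 rect [ 614.3 -246.3] [48.4 48.1] 61.3 [(np.float64(0.04), 14), (np.float64(0.044), 21), (np.float64(0.048), 107), (np.float64(0.052), 120), (np.float64(0.056), 28)]
red px-> [0.5786 0.0791 0.0251]
   scene 187 zmax 0.0262 rect [581.2  80.1] [39.1 40.1] 1.8 [(np.float64(0.008), 15), (np.float64(0.012), 25), (np.float64(0.016), 22), (np.float64(0.02), 113), (np.float64(0.024), 12)]
   top 184 zmax 0.0303 rect [582.8  79.6] [39.3 39. ] 24.1 [(np.float64(0.016), 39), (np.float64(0.02), 86), (np.float64(0.024), 41)]
```

```bash
python3 - <<'E'
from h import *
from scipy.optimize import least_squares
P={n:cloud(np.load(n+"0.npz")).reshape(-1,3) for n in("scene","top")}
for k,(lo,hi,r) in {"small":(.066,.079,.0115),"medium":(.044,.058,.020),"large":(.022,.037,.028)}.items():
    for n in P:
        q=P[n]; q=q[(np.linalg.norm(q[:,:2]-[.614,.176],axis=1)<.05)&(q[:,2]>lo)&(q[:,2]<hi)]
        s=least_squares(lambda c:np.linalg.norm(q[:,:2]-c,axis=1)-r,[.614,.176],loss="soft_l1",f_scale=.001)
        t=P[n]; t=t[(np.linalg.norm(t[:,:2]-[.614,.176],axis=1)<.05)&(t[:,2]>lo)]
        e=cv2.minEnclosingCircle((t[:,:2]*1000).astype(np.float32))
        print(k,n,len(q),s.x.round(4),"rms",np.sqrt(np.mean(s.fun**2)).round(4),"encl",np.round(e[0],1),round(e[1],1))
for n in P:
    q=P[n]; q=q[(abs(q[:,0]-.614)<.06)&(abs(q[:,1]-.176)<.045)&(q[:,2]>.013)&(q[:,2]<.0205)]
    print("coupon top",n,np.median(q[:,2]),cv2.minAreaRect((q[:,:2]*1000).astype(np.float32)))
for p in [(214,153),(214,185),(239,205),(283,179),(265,186)]:
    print(p,plane(np.load("top0.npz"),p,.022).round(3))
E
```

```text
small scene 48 [0.6079 0.1822] rms 0.0038 encl [618.6 172.7] 14.0
small top 38 [0.6225 0.1696] rms 0.0039 encl [618.2 169.7] 19.1
medium scene 79 [0.6194 0.1699] rms 0.0013 encl [617.7 173. ] 20.5
medium top 41 [0.6183 0.1723] rms 0.0045 encl [615.7 171. ] 26.6
large scene 113 [0.6163 0.1724] rms 0.001 encl [613.9 174.4] 28.5
large top 65 [0.6167 0.1731] rms 0.0082 encl [614.7 174.9] 48.8
coupon top scene 0.017090995414015098 ((615.4739990234375, 176.1681365966797), (98.18684387207031, 61.58674621582031), 1.8532640933990479)
coupon top top 0.01703994280551102 ((616.6464233398438, 175.661865234375), (96.89307403564453, 60.22782516479492), 1.7817144393920898)
(214, 153) [[0.657 0.268 0.022]]
(214, 185) [[0.568 0.267 0.022]]
(239, 205) [[0.511 0.199 0.022]]
(283, 179) [[0.579 0.079 0.022]]
(265, 186) [[0.561 0.128 0.022]]
```

>>> send_rows(steps="16.05 -13.87 0.75 0 0 0.231 1;16.05 -13.87 0.75 0 0 0.231 1;16.05 -13.87 0.75 0 0 0.231 1;16.05 -13.87 0.75 0 0 0.231 1;16.05 -13.87 0.75 0 0 0.231 1", force=40)

```text
time: 0.6
eef_pos: [0.2835, -0.3223, 0.2219]
orientation: [1.0, 0.016, -0.0, -0.0]
ft_force: [1.8, 0.3, 0.3]
finger_gap: 0.999
gripper_force: 0.0
```

>>> send_rows(steps="8.77 -12.09 0.55 0 0 0 1;8.77 -12.09 0.55 0 0 0 1;8.77 -12.09 0.55 0 0 0 1;8.77 -12.09 0.55 0 0 0 1;8.77 -12.09 0.55 0 0 0 1")

```text
time: 1.1
eef_pos: [0.4237, -0.1155, 0.2129]
orientation: [1.0, 0.016, -0.0, 0.0]
ft_force: [1.6, -0.2, 0.6]
finger_gap: 1.001
gripper_force: 0.0
```

>>> send_rows(steps="5.1 -7.03 0.33 0 0 0 1;5.1 -7.03 0.33 0 0 0 1;5.1 -7.03 0.33 0 0 0 1;5.1 -7.03 0.33 0 0 0 1;5.1 -7.03 0.33 0 0 0 1")

```text
time: 1.6
eef_pos: [0.5639, 0.0913, 0.2031]
orientation: [1.0, 0.016, -0.0, 0.0]
ft_force: [0.0, 0.5, 0.5]
finger_gap: 0.997
gripper_force: 0.0
```

>>> send_rows(steps="1.43 -1.97 0.09 0 0 0 1;1.43 -1.97 0.09 0 0 0 1;1.43 -1.97 0.09 0 0 0 1;1.43 -1.97 0.09 0 0 0 1")

```text
time: 2.0
eef_pos: [0.6177, 0.1706, 0.1981]
orientation: [1.0, 0.017, -0.002, 0.001]
ft_force: [0.4, -0.6, 0.2]
finger_gap: 0.997
gripper_force: 0.0
```

>>> send_rows(steps="0 0 1.2 0 0 0 1;0 0 2.2 0 0 0 0.8;0 -0.03 3 0 0 0 0.6;0 -0.03 3.15 0 0 0 0.6;0 -0.03 3.15 0 0 0 0.6")

```text
time: 2.5
eef_pos: [0.617, 0.1697, 0.0736]
orientation: [1.0, 0.015, -0.001, 0.0]
ft_force: [0.2, 0.1, 0.8]
finger_gap: 0.602
gripper_force: 0.0
```

```bash
python3 - <<'E'
from rig import bot, optics
from h import *
c=optics.capture("scene"); cv2.imwrite("pics/a1.png",cv2.resize(c["img"][190:300,190:350],None,fx=5,fy=5)); print(bot.get_obs()["eef_pos"])
E
```

```text
[0.61848952 0.17019824 0.07588444]
```

View pics/a1.png

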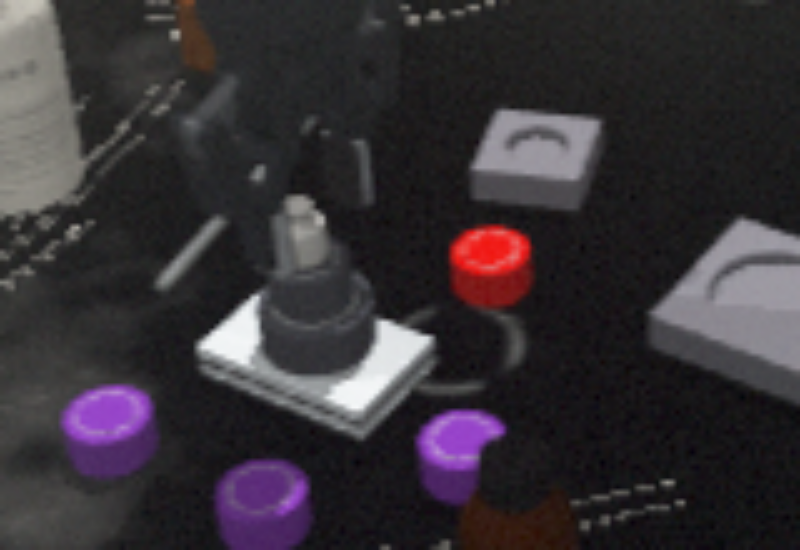

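The crop shows the small weight (300,235) between the fingers, left tip near (262,270) and right tip near (365,200). I'll check the alignment numerically.

```bash
python3 - <<'E'
from rig import bot, optics
from h import *
c=optics.capture("scene"); o=bot.get_obs(); p=o["eef_pos"]; print(p,o["finger_gap"])
for d in [(0,.0255,.006),(0,-.0255,.006),(0,0,0)]: print(d,(proj(c,p+d)-[190,190])*5)
print("weight centre base/top",(proj(c,[[.6185,.172,.063],[.6185,.172,.093],[.616,.175,.017],[.616+.048,.176+.03,.017],[.616-.048,.176+.03,.017]])-[190,190])*5)
q=cloud(c).reshape(-1,3); q=q[(np.linalg.norm(q[:,:2]-p[:2],axis=1)<.09)&(q[:,2]>.066)&(q[:,2]<.13)]
for z in np.arange(.066,.13,.008):
    s=q[(q[:,2]>z)&(q[:,2]<z+.008)]
    for a,b in [(-.08,-.015),(-.015,.015),(.015,.08)]:
        m=s[(s[:,1]-p[1]>a)&(s[:,1]-p[1]<b)]
        if len(m)>2: print(round(z,3),(a,b),len(m),"x",np.percentile(m[:,0]-p[0],[5,50,95]).round(3),"y",np.percentile(m[:,1]-p[1],[5,50,95]).round(3))
E
```

```text
[0.61938295 0.1705369  0.07715714] 0.6005709436348444
(0, 0.0255, 0.006) [[266.14238701 251.24914408]]
(0, -0.0255, 0.006) [[336.95585554 193.7337347 ]]
(0, 0, 0) [[303.50134786 232.29318437]]
weight centre base/top [[306.00330876 258.67268065]
 [299.49496323 207.10008555]
 [315.66284065 339.82620092]
 [195.62074827 342.50813181]
 [354.45728575 413.14737542]]
0.066 (-0.015, 0.015) 18 x [-0.009 -0.007 -0.001] y [-0.004  0.004  0.008]
0.074 (-0.08, -0.015) 6 x [-0.008 -0.     0.009] y [-0.028 -0.027 -0.027]
0.074 (-0.015, 0.015) 26 x [-0.009 -0.006  0.   ] y [-0.007  0.004  0.01 ]
0.074 (0.015, 0.08) 5 x [-0.011 -0.008  0.003] y [0.027 0.029 0.032]
0.082 (-0.08, -0.015) 22 x [-0.012 -0.005  0.008] y [-0.032 -0.027 -0.026]
0.082 (-0.015, 0.015) 28 x [-0.008 -0.002  0.005] y [-0.007  0.003  0.009]
0.082 (0.015, 0.08) 17 x [-0.014 -0.01  -0.001] y [0.025 0.031 0.037]
0.09 (-0.08, -0.015) 31 x [-0.013 -0.006  0.01 ] y [-0.036 -0.027 -0.026]
0.09 (-0.015, 0.015) 22 x [-0.004  0.002  0.008] y [-0.006 -0.     0.005]
0.09 (0.015, 0.08) 28 x [-0.013 -0.009  0.003] y [0.026 0.035 0.038]
0.098 (-0.08, -0.015) 26 x [-0.013 -0.005  0.008] y [-0.037 -0.027 -0.025]
0.098 (0.015, 0.08) 27 x [-0.014 -0.009  0.001] y [0.026 0.034 0.039]
0.106 (-0.08, -0.015) 24 x [-0.013 -0.004  0.008] y [-0.032 -0.027 -0.025]
0.106 (0.015, 0.08) 26 x [-0.014 -0.01   0.001] y [0.028 0.036 0.039]
0.114 (-0.08, -0.015) 33 x [-0.013 -0.005  0.009] y [-0.033 -0.029 -0.025]
0.114 (0.015, 0.08) 16 x [-0.016 -0.012 -0.007] y [0.026 0.033 0.039]
0.122 (-0.08, -0.015) 44 x [-0.015 -0.007  0.008] y [-0.053 -0.031 -0.026]
0.122 (0.015, 0.08) 34 x [-0.016 -0.013  0.006] y [0.026 0.036 0.056]
```

>>> send_rows(steps="0 -0.03 0.1 0 0 0 0.6;0 -0.03 0.1 0 0 0 0.2;0 -0.03 0.1 0 0 0 0.2;0 -0.03 0.1 0 0 0 0.2;0 -0.03 0.1 0 0 0 0.2")

```text
time: 3.1
eef_pos: [0.6187, 0.1724, 0.0714]
orientation: [1.0, 0.016, 0.001, -0.0]
ft_force: [-0.0, 0.7, 4.7]
finger_gap: 0.252
gripper_force: 39.3
```

>>> send_rows(steps="0 0 0 0 0 0 0.2;0 0 0 0 0 0 0.2;0 0 0 0 0 0 0.2")

```text
time: 3.4
eef_pos: [0.6187, 0.1724, 0.0714]
orientation: [1.0, 0.016, 0.001, -0.0]
ft_force: [-0.1, -0.3, 5.4]
finger_gap: 0.253
gripper_force: 39.4
```

>>> send_rows(steps="0 0 -0.3 0 0 0 0.2;0 0 -0.9 0 0 0 0.2;-0.05 1 -1.5 0 0 0 0.2;-0.1 2 -1.5 0 0 0 0.2;-0.15 3 -1.5 0 0 0 0.2")

```text
time: 3.9
eef_pos: [0.616, 0.0513, 0.1315]
orientation: [1.0, 0.017, 0.001, 0.0]
ft_force: [0.2, -0.9, -0.6]
finger_gap: 0.255
gripper_force: 39.3
```

>>> send_rows(steps="-0.05 0.8 0 0 0 0 0.2;-0.07 1.4 0 0 0 0 0.2;-0.07 1.58 0.3 0 0 0 0.2;-0.07 1.58 1 0 0 0 0.2;-0.07 1.58 1.5 0 0 0 0.2")

```text
time: 4.4
eef_pos: [0.614, -0.0104, 0.0677]
orientation: [1.0, 0.016, -0.001, -0.001]
ft_force: [0.2, 0.7, -2.0]
finger_gap: 0.251
gripper_force: 39.3
```

>>> send_rows(steps="0 0 0 0 0 0 0.2;0 0 0 0 0 0 0.2")

```text
time: 4.6
eef_pos: [0.6144, -0.0102, 0.0692]
orientation: [1.0, 0.016, -0.001, -0.0]
ft_force: [0.3, 0.5, -0.6]
finger_gap: 0.253
gripper_force: 39.3
```

>>> send_rows(steps="0.03 0 0.4 0 0 0 0.2;0.03 0 0.75 0 0 0 0.2;0.03 0 0.95 0 0 0 0.2;0.03 0 1.05 0 0 0 0.2;0.03 0 1.05 0 0 0 0.2")

```text
time: 5.1
eef_pos: [0.6156, -0.011, 0.027]
orientation: [1.0, 0.016, -0.001, -0.0]
ft_force: [0.3, -0.7, -1.1]
finger_gap: 0.253
gripper_force: 39.3
```

```bash
python3 - <<'E'
from rig import bot, optics
from h import *
o=bot.get_obs();print(o["eef_pos"],o["ft_force"])
c=optics.capture("scene"); t=optics.capture("top"); a=cv2.resize(c["img"][180:240,260:330],None,fx=5.6,fy=7,interpolation=cv2.INTER_CUBIC); b=cv2.resize(t["img"][140:200,280:350],None,fx=5.6,fy=7,interpolation=cv2.INTER_CUBIC)
cv2.imwrite("pics/a2.png",np.hstack([a,b]))
E
```

```text
[ 0.61555043 -0.01100414  0.02703863] [ 0.30223969 -0.67553258 -1.05507772]
```

View pics/a2.png

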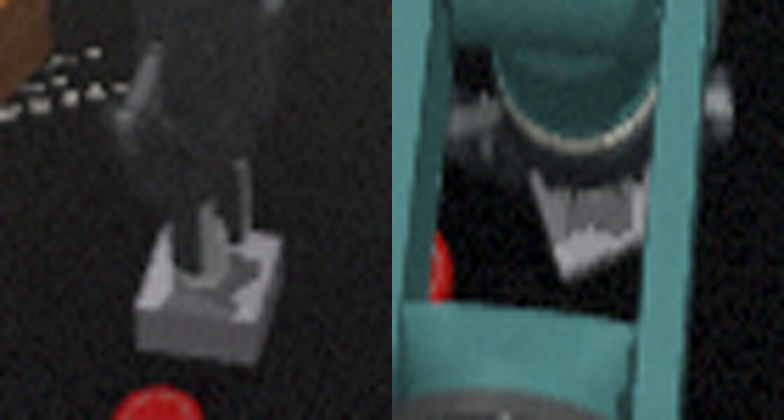

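The left half shows the held weight entering the well (about (205,270) in the crop), with the top view mostly blocked by the arm. I'll lower gently until contact.

>>> send_rows(steps="0 0 0.04 0 0 0 0.2;0 0 0.07 0 0 0 0.2;0 0 0.1 0 0 0 0.2;0 0 0.1 0 0 0 0.2")

```text
time: 5.6
eef_pos: [0.6161, -0.0111, 0.0241]
orientation: [1.0, 0.016, -0.0, 0.0]
ft_force: [-1.0, 0.8, -0.3]
finger_gap: 0.249
gripper_force: 39.3
```

>>> send_rows(steps="0 0 0.03 0 0 0 0.2;0 0 0.05 0 0 0 0.2;0 0 0.06 0 0 0 0.2;0 0 0.06 0 0 0 0.2")

```text
time: 6.0
eef_pos: [0.6163, -0.0111, 0.0225]
orientation: [1.0, 0.016, 0.0, 0.0]
ft_force: [-2.2, 1.1, 3.9]
finger_gap: 0.255
gripper_force: 39.7
```

>>> send_rows(steps="0 0 0 0 0 0 0.4;0 0 0 0 0 0 0.5;0 0 0 0 0 0 0.6;0 0 0 0 0 0 0.7;0 0 -0.6 0 0 0 0.7")

```text
time: 6.5
eef_pos: [0.6131, -0.0108, 0.0416]
orientation: [1.0, 0.016, -0.004, -0.001]
ft_force: [0.2, 0.1, -0.7]
finger_gap: 0.698
gripper_force: 0.0
```

>>> send_rows(steps="0 0 -0.8 0 0 0 0.7;0 0 -1.8 0 0 0 0.8;0 -0.8 -2.4 0 0 0 1;0 -1.8 -2.4 0 0 0 1;0 -2.8 -2.4 0 0 0 1")

```text
time: 7.0
eef_pos: [0.6135, 0.1016, 0.1437]
orientation: [1.0, 0.015, 0.002, -0.0]
ft_force: [-0.1, 0.2, 0.4]
finger_gap: 1.004
gripper_force: 0.0
```

>>> send_rows(steps="0.1 -1 0 0 0 0 1;0.16 -1.74 0.2 0 0 0 0.8;0.16 -1.74 0.8 0 0 0 0.75;0.16 -1.74 0.8 0 0 0 0.75;0.16 -1.74 0.8 0 0 0 0.75")

```text
time: 7.5
eef_pos: [0.6163, 0.1703, 0.109]
orientation: [1.0, 0.016, -0.001, 0.0]
ft_force: [0.5, 1.1, -0.4]
finger_gap: 0.746
gripper_force: 0.0
```

```bash
python3 - <<'E'
from rig import bot, optics
from h import *
from scipy.optimize import least_squares
o=bot.get_obs();print(o["eef_pos"],o["ft_force"])
for n in("scene","top"):
    c=optics.capture(n); q=cloud(c).reshape(-1,3)
    q=q[(np.linalg.norm(q[:,:2]-[.6187,.1715],axis=1)<.05)]
    s=q[(q[:,2]>.044)&(q[:,2]<.058)&(np.linalg.norm(q[:,:2]-[.6187,.1715],axis=1)<.026)]; t=q[(q[:,2]>.06)&(q[:,2]<.067)]
    f=least_squares(lambda k:np.linalg.norm(s[:,:2]-k,axis=1)-.02,[.6187,.1715],loss="soft_l1",f_scale=.001).x if len(s)>9 else 0
    print(n,len(s),f,len(t),np.median(t[:,2]) if len(t) else 0,cv2.minEnclosingCircle((t[:,:2]*1000).astype(np.float32)) if len(t) else 0)
    c and print("small nest proj",proj(c,[.6157,-.0107,.044]))
    cv2.imwrite(f"pics/a3{n}.png",c["img"])
a=cv2.imread("pics/a3scene.png"); cv2.imwrite("pics/a3.png",cv2.resize(a[190:300,220:350],None,fx=5,fy=5))
E
```

```text
[0.61629485 0.17026866 0.1089808 ] [ 0.49780622  1.06619045 -0.3651321 ]
scene 80 [0.6192267  0.17012108] 149 0.06337018455055998 ((618.4454345703125, 171.48280334472656), 20.488435745239258)
small nest proj [[296.72579887 211.06429276]]
top 4 0 9 0.06485140920133747 ((615.3724975585938, 186.10549926757812), 10.585651397705078)
small nest proj [[315.70501477 163.02329198]]
```

View pics/a3.png

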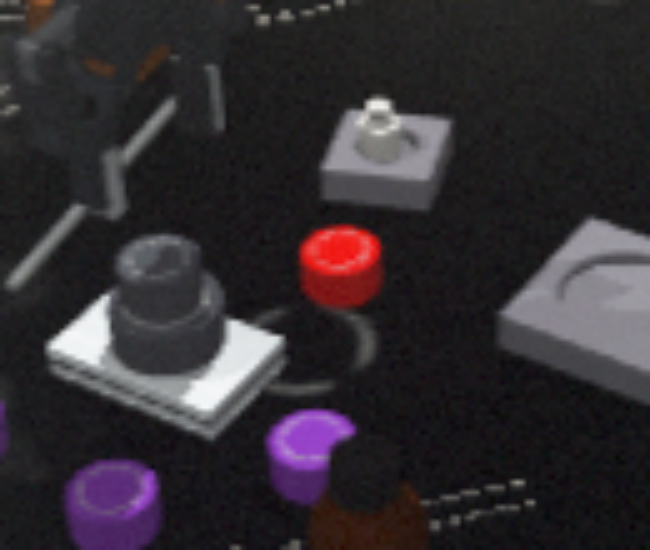

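The small weight stands in its nest at crop (378,135). The medium disc is bare at (158,285), with the fingers above it.

>>> send_rows(steps="0.05 -0.02 0.6 0 0 0 0.75;0.05 -0.02 1.1 0 0 0 0.75;0.05 -0.02 1.4 0 0 0 0.75;0.05 -0.02 1.5 0 0 0 0.75;0.05 -0.02 1.5 0 0 0 0.75")

```text
time: 8.1
eef_pos: [0.619, 0.1711, 0.0499]
orientation: [1.0, 0.016, 0.0, 0.0]
ft_force: [0.9, 0.0, -0.5]
finger_gap: 0.754
gripper_force: 0.0
```

>>> send_rows(steps="0 0 0 0 0 0 0.65;0 0 0 0 0 0 0.65")

```text
time: 8.3
eef_pos: [0.6197, 0.1716, 0.0513]
orientation: [1.0, 0.016, 0.001, -0.0]
ft_force: [0.6, -0.4, 0.2]
finger_gap: 0.65
gripper_force: 0.0
```

>>> send_rows(steps="-0.02 0 0.1 0 0 0 0.65;-0.02 0 0.1 0 0 0 0.55;-0.02 0 0.1 0 0 0 0.4;-0.02 0 0.1 0 0 0 0.4;-0.02 0 0.1 0 0 0 0.4", force=60)

```text
time: 8.8
eef_pos: [0.6182, 0.1715, 0.0461]
orientation: [1.0, 0.016, 0.0, 0.0]
ft_force: [-0.9, 0.1, 0.5]
finger_gap: 0.444
gripper_force: 60.6
```

>>> send_rows(steps="0 0 0 0 0 0 0.4;0 0 0 0 0 0 0.4")

```text
time: 9.0
eef_pos: [0.6181, 0.1715, 0.046]
orientation: [1.0, 0.016, 0.0, 0.0]
ft_force: [-1.0, 0.7, 1.9]
finger_gap: 0.442
gripper_force: 60.6
```

>>> send_rows(steps="0 0 0 0 0 0 0.55;0 0 -0.06 0 0 0 0.55;0 0 -0.06 0 0 0 0.55;0 0 -0.06 0 0 0 0.4;0 0 -0.06 0 0 0 0.4")

```text
time: 9.5
eef_pos: [0.6184, 0.1716, 0.0488]
orientation: [1.0, 0.016, 0.001, -0.0]
ft_force: [-0.3, -0.1, 3.2]
finger_gap: 0.437
gripper_force: 60.7
```

>>> send_rows(steps="0 0 0 0 0 0 0.4;0 0 0 0 0 0 0.4")

```text
time: 9.7
eef_pos: [0.6184, 0.1716, 0.0488]
orientation: [1.0, 0.016, 0.001, -0.0]
ft_force: [-0.3, 0.6, 3.2]
finger_gap: 0.438
gripper_force: 60.7
```

>>> send_rows(steps="0 0 -0.3 0 0 0 0.4;0 0 -0.9 0 0 0 0.4;0 0 -1.7 0 0 0 0.4;-0.3 0.8 -2.4 0 0 0 0.4;-0.7 1.8 -2.5 0 0 0 0.4")

```text
time: 10.2
eef_pos: [0.5944, 0.0994, 0.153]
orientation: [1.0, 0.018, 0.004, -0.0]
ft_force: [1.5, -1.0, -1.6]
finger_gap: 0.435
gripper_force: 60.6
```

>>> send_rows(steps="-0.4 1 0 0 0 0 0.4;-0.8 2 0 0 0 0 0.4;-1.2 3 0 0 0 0 0.4;-1.6 4 0 0 0 0 0.4;-2 5 0 0 0 0 0.4")

```text
time: 10.7
eef_pos: [0.5173, -0.1051, 0.1479]
orientation: [1.0, 0.016, -0.001, -0.0]
ft_force: [1.3, 0.1, -2.1]
finger_gap: 0.44
gripper_force: 60.5
```

>>> send_rows(steps="-0.4 1 0 0 0 0 0.4;-0.8 2 0 0 0 0 0.4;-1.2 3 0 0 0 0 0.4;-1.6 4 0 0 0 0 0.4;-2 4.9 0 0 0 0 0.4")

```text
time: 11.2
eef_pos: [0.4436, -0.3038, 0.1479]
orientation: [1.0, 0.016, -0.0, -0.0]
ft_force: [0.1, -0.9, -2.2]
finger_gap: 0.435
gripper_force: 60.6
```

>>> send_rows(steps="-0.3 0.6 0 0 0 0 0.4;-0.52 1.14 0 0 0 0 0.4;-0.52 1.14 0 0 0 0 0.4;-0.52 1.14 0 0 0 0 0.4")

```text
time: 11.6
eef_pos: [0.4251, -0.3484, 0.1477]
orientation: [1.0, 0.015, -0.0, -0.001]
ft_force: [0.1, -0.2, -1.6]
finger_gap: 0.439
gripper_force: 60.6
```

>>> send_rows(steps="0.02 0 0.9 0 0 0 0.4;0.02 0 1.8 0 0 0 0.4;0.02 0 2.5 0 0 0 0.4;0.02 0 2.8 0 0 0 0.4;0.02 0 2.8 0 0 0 0.4")

```text
time: 12.1
eef_pos: [0.4256, -0.3464, 0.034]
orientation: [1.0, 0.017, -0.002, -0.002]
ft_force: [0.7, -0.6, -2.5]
finger_gap: 0.439
gripper_force: 60.6
```

>>> send_rows(steps="0 0 0.05 0 0 0 0.4;0 0 0.1 0 0 0 0.4;0 0 0.15 0 0 0 0.4;0 0 0.15 0 0 0 0.4")

```text
time: 12.5
eef_pos: [0.4267, -0.3489, 0.031]
orientation: [1.0, 0.016, 0.0, 0.001]
ft_force: [0.4, 0.3, -3.1]
finger_gap: 0.439
gripper_force: 60.7
```

```bash
python3 - <<'E'
from rig import bot, optics
from h import *
o=bot.get_obs();print(o["eef_pos"],o["ft_force"])
c=optics.capture("scene"); t=optics.capture("top"); a=cv2.resize(c["img"][160:210,375:445],None,fx=5.6,fy=7,interpolation=cv2.INTER_CUBIC); b=cv2.resize(t["img"][200:260,410:480],None,fx=5.6,fy=350/60,interpolation=cv2.INTER_CUBIC)
cv2.imwrite("pics/a4.png",np.hstack([a,b]))
E
```

```text
[ 0.42673956 -0.34886555  0.03097516] [ 0.39738263  0.25986892 -3.0788266 ]
```

View pics/a4.png

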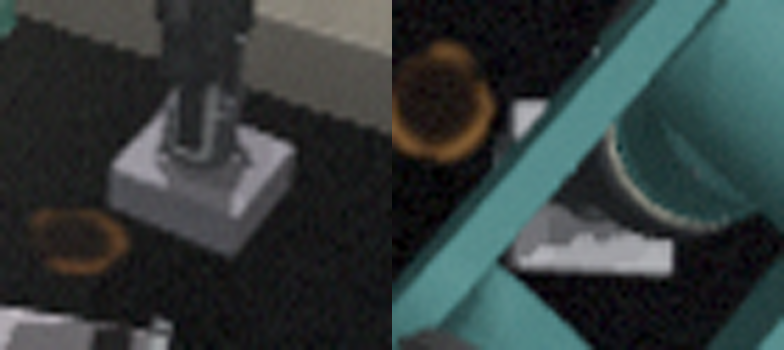

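The left crop shows the disc and fingers centred over the medium nest at (205,155); the arm blocks the top view. Lowering on.

>>> send_rows(steps="0 0 0.05 0 0 0 0.4;0 0 0.1 0 0 0 0.4;0 0 0.15 0 0 0 0.4;0 0 0.15 0 0 0 0.4")

```text
time: 13.0
eef_pos: [0.4261, -0.3482, 0.0236]
orientation: [1.0, 0.016, -0.0, -0.0]
ft_force: [-0.2, 0.4, -2.1]
finger_gap: 0.435
gripper_force: 60.7
```

>>> send_rows(steps="0 0 0.03 0 0 0 0.4;0 0 0.06 0 0 0 0.4;0 0 0.06 0 0 0 0.4")

```text
time: 13.3
eef_pos: [0.4265, -0.3485, 0.0218]
orientation: [1.0, 0.016, 0.0, 0.0]
ft_force: [0.7, -0.3, -2.1]
finger_gap: 0.437
gripper_force: 60.7
```

>>> send_rows(steps="0 0 0.02 0 0 0 0.4;0 0 0.04 0 0 0 0.4;0 0 0.04 0 0 0 0.4")

```text
time: 13.6
eef_pos: [0.4265, -0.3486, 0.0217]
orientation: [1.0, 0.016, 0.0, 0.0]
ft_force: [-2.1, 2.3, 5.7]
finger_gap: 0.437
gripper_force: 61.5
```

>>> send_rows(steps="0 0 0 0 0 0 0.55;0 0 0 0 0 0 0.65;0 0 0 0 0 0 0.8;0 0 -0.1 0 0 0 0.8;0 0 -0.7 0 0 0 0.8")

```text
time: 14.1
eef_pos: [0.4245, -0.3466, 0.0452]
orientation: [1.0, 0.016, -0.003, -0.003]
ft_force: [0.4, -0.1, -0.6]
finger_gap: 0.798
gripper_force: 0.0
```

>>> send_rows(steps="0 0 -1 0 0 0 0.9;0 0 -2 0 0 0 1;0.1 -0.3 -2.7 0 0 0 1;0.5 -1.3 -2.7 0 0 0 1;0.9 -2.3 -2.7 0 0 0 1")

```text
time: 14.6
eef_pos: [0.4604, -0.2556, 0.1584]
orientation: [1.0, 0.015, 0.002, 0.001]
ft_force: [0.0, 0.5, -0.9]
finger_gap: 1.002
gripper_force: 0.0
```

>>> send_rows(steps="0.4 -1.1 0 0 0 0 1;0.8 -2.2 0 0 0 0 1;1.2 -3.3 0 0 0 0 1;1.6 -4.4 0 0 0 0 1;2 -5.5 0 0 0 0 1")

```text
time: 15.1
eef_pos: [0.5329, -0.0311, 0.1566]
orientation: [1.0, 0.016, 0.001, 0.0]
ft_force: [1.0, -0.9, 0.1]
finger_gap: 0.998
gripper_force: 0.0
```

>>> send_rows(steps="0.5 -1.1 0 0 0 0 1;1 -2.2 0 0 0 0 1;1.5 -3.3 0 0 0 0 1;2 -4.4 0 0 0 0 1;2.25 -5.02 0 0 0 0 1")

```text
time: 15.6
eef_pos: [0.6167, 0.1744, 0.156]
orientation: [1.0, 0.017, 0.0, -0.001]
ft_force: [0.3, -0.7, 0.4]
finger_gap: 0.996
gripper_force: 0.0
```

```bash
python3 - <<'E'
from rig import bot, optics
from h import *
from scipy.optimize import least_squares
o=bot.get_obs();print(o["eef_pos"],o["ft_force"])
c=optics.capture("scene"); t=optics.capture("top"); a=cv2.resize(c["img"][160:210,375:445],None,fx=5.6,fy=7,interpolation=cv2.INTER_CUBIC); b=cv2.resize(t["img"][200:260,410:480],None,fx=5.6,fy=350/60,interpolation=cv2.INTER_CUBIC)
cv2.imwrite("pics/a5.png",np.hstack([a,b]))
q=cloud(c).reshape(-1,3)
s=q[(np.linalg.norm(q[:,:2]-[.616,.1725],axis=1)<.034)&(q[:,2]>.022)&(q[:,2]<.037)];u=q[(np.linalg.norm(q[:,:2]-[.616,.1725],axis=1)<.04)&(q[:,2]>.038)&(q[:,2]<.045)]
f=least_squares(lambda k:np.linalg.norm(s[:,:2]-k,axis=1)-.028,[.616,.172],loss="soft_l1",f_scale=.001).x
print("large",f,np.median(u[:,2]),cv2.minEnclosingCircle((u[:,:2]*1000).astype(np.float32)))
q=q[(abs(q[:,0]-.614)<.06)&(abs(q[:,1]-.176)<.045)&(q[:,2]>.013)&(q[:,2]<.0205)]
print("coupon",cv2.minAreaRect((q[:,:2]*1000).astype(np.float32)))
E
```

```text
[0.61671301 0.17435011 0.15597616] [ 0.3044834  -0.69878193  0.360224  ]
large [0.6162415  0.17228635] 0.041260877735551094 ((614.8693237304688, 173.47091674804688), 28.294618606567383)
coupon ((614.6726684570312, 178.24755859375), (97.928955078125, 61.493534088134766), 5.1338276863098145)
```

View pics/a5.png

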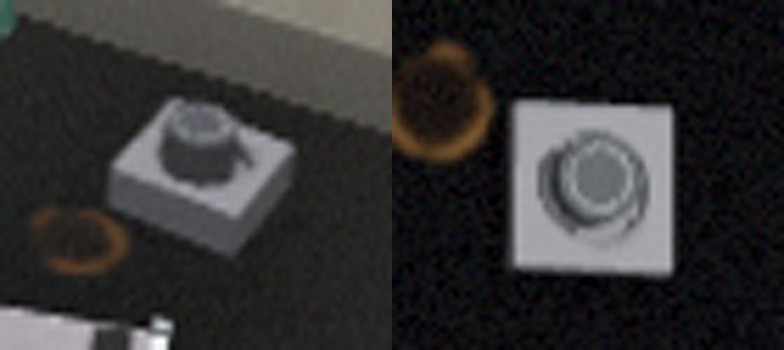

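The medium disc sits flat in its nest (right crop (600,180), inside the well circle). The large disc measures (0.616,0.1725) with its top at 41 mm.

>>> send_rows(steps="-0.02 0.04 0.9 0 0 0 1;-0.02 0.04 1.8 0 0 0 1;-0.02 0.04 2.6 0 0 0 1;-0.02 0.04 3.1 0 0 0 1;-0.02 0.04 3.25 0 0 0 0.85")

```text
time: 16.2
eef_pos: [0.6128, 0.1675, 0.0227]
orientation: [1.0, 0.015, -0.003, 0.001]
ft_force: [-0.3, 0.0, -0.2]
finger_gap: 0.861
gripper_force: 0.0
```

>>> send_rows(steps="0 0 0 0 0 0 0.8;0 0 0 0 0 0 0.8")

```text
time: 16.4
eef_pos: [0.6164, 0.1687, 0.028]
orientation: [1.0, 0.016, 0.001, -0.0]
ft_force: [0.4, -0.9, -0.3]
finger_gap: 0.8
gripper_force: 0.0
```

>>> send_rows(steps="0 -0.09 0.12 0 0 0 0.8;0 -0.09 0.12 0 0 0 0.8;0 -0.09 0.12 0 0 0 0.75")

```text
time: 16.7
eef_pos: [0.6154, 0.1728, 0.022]
orientation: [1.0, 0.016, 0.001, -0.0]
ft_force: [0.1, 0.2, -1.2]
finger_gap: 0.746
gripper_force: 0.0
```

>>> send_rows(steps="0 0 0 0 0 0 0.6;0 0 0 0 0 0 0.6;0 0 0 0 0 0 0.55;0 0 0 0 0 0 0.55;0 0 0 0 0 0 0.55", force=80)

```text
time: 17.2
eef_pos: [0.6155, 0.1732, 0.0228]
orientation: [1.0, 0.016, 0.001, -0.001]
ft_force: [-2.9, 0.9, 5.6]
finger_gap: 0.622
gripper_force: 82.8
```

>>> send_rows(steps="0 0 0 0 0 0 0.55;0 0 0 0 0 0 0.55")

```text
time: 17.4
eef_pos: [0.6156, 0.1732, 0.0228]
orientation: [1.0, 0.016, 0.001, -0.001]
ft_force: [-1.8, 0.4, 6.2]
finger_gap: 0.62
gripper_force: 82.8
```

>>> send_rows(steps="0 0 -0.15 0 0 0 0.55;0 0 -0.4 0 0 0 0.55;0 0 -0.9 0 0 0 0.55;0 0 -1.6 0 0 0 0.55;-0.3 0.2 -2.1 0 0 0 0.55")

```text
time: 17.9
eef_pos: [0.6043, 0.1646, 0.1063]
orientation: [1.0, 0.016, 0.001, -0.0]
ft_force: [0.2, 0.1, -4.2]
finger_gap: 0.621
gripper_force: 85.0
```

>>> send_rows(steps="-0.7 0.55 0 0 0 0 0.55;-1.5 1.15 0 0 0 0 0.55;-2.3 1.75 0 0 0 0 0.55;-3.1 2.35 0 0 0 0 0.55;-3.8 2.9 0 0 0 0 0.55")

```text
time: 18.4
eef_pos: [0.4528, 0.0423, 0.1046]
orientation: [1.0, 0.016, -0.001, 0.0]
ft_force: [0.6, -0.9, -4.7]
finger_gap: 0.619
gripper_force: 84.9
```

>>> send_rows(steps="-0.3 0.23 0 0 0 0 0.55;-0.3 0.23 0 0 0 0 0.55;-0.3 0.23 0 0 0 0 0.55")

```text
time: 18.7
eef_pos: [0.444, 0.034, 0.1056]
orientation: [1.0, 0.016, 0.001, -0.0]
ft_force: [-0.7, -0.1, -5.0]
finger_gap: 0.621
gripper_force: 85.1
```

>>> send_rows(steps="0 -0.01 0.6 0 0 0 0.55;0 -0.01 1.2 0 0 0 0.55;0 -0.01 1.6 0 0 0 0.55;0 -0.01 1.8 0 0 0 0.55;0 -0.01 1.8 0 0 0 0.55")

```text
time: 19.2
eef_pos: [0.4432, 0.0348, 0.0321]
orientation: [1.0, 0.016, -0.001, -0.0]
ft_force: [-0.1, 1.1, -5.0]
finger_gap: 0.62
gripper_force: 85.0
```

>>> send_rows(steps="0 0 0.05 0 0 0 0.55;0 0 0.1 0 0 0 0.55;0 0 0.1 0 0 0 0.55")

```text
time: 19.5
eef_pos: [0.4441, 0.0343, 0.03]
orientation: [1.0, 0.016, 0.001, 0.0]
ft_force: [-1.1, -0.6, -6.2]
finger_gap: 0.62
gripper_force: 85.1
```

```bash
python3 - <<'E'
from rig import bot, optics
from h import *
o=bot.get_obs();print(o["eef_pos"],o["ft_force"])
c=optics.capture("scene"); t=optics.capture("top"); a=cv2.resize(c["img"][190:310,230:390],None,fx=5,fy=5)
cv2.imwrite("pics/a6.png",a)
E
```

```text
[0.44408003 0.03426303 0.03000441] [-1.05345033 -0.56534675 -6.2497232 ]
```

View pics/a6.png

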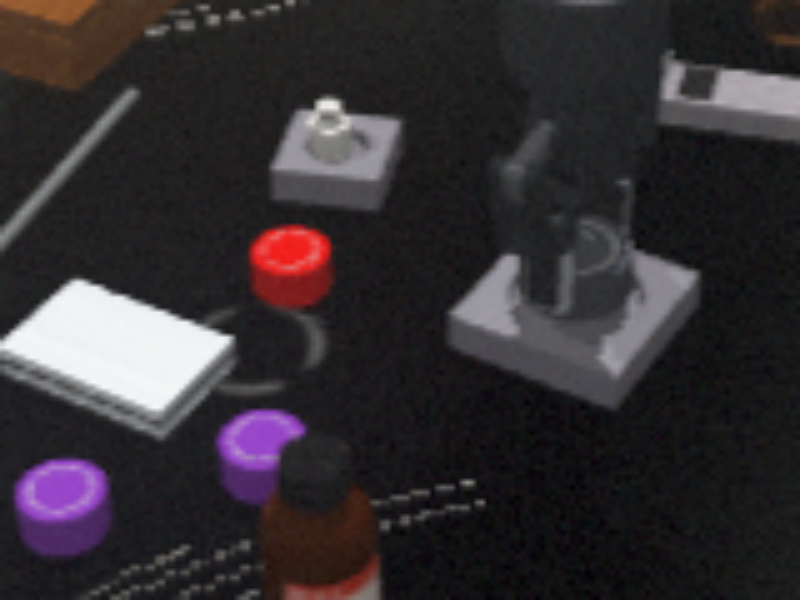

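The large disc is held above its nest's well at (578,280), the coupon is bare at (118,345), and the jar and bottle are untouched. Lowering.

>>> send_rows(steps="0 0 0.06 0 0 0 0.55;0 0 0.12 0 0 0 0.55;0 0 0.18 0 0 0 0.55;0 0 0.22 0 0 0 0.55;0 0 0.22 0 0 0 0.55")

```text
time: 20.1
eef_pos: [0.4431, 0.0342, 0.0201]
orientation: [1.0, 0.016, -0.0, -0.0]
ft_force: [-0.2, 1.5, -5.7]
finger_gap: 0.616
gripper_force: 85.1
```

>>> send_rows(steps="0 0 0.02 0 0 0 0.55;0 0 0.04 0 0 0 0.55;0 0 0.04 0 0 0 0.55")

```text
time: 20.4
eef_pos: [0.4435, 0.0342, 0.0198]
orientation: [1.0, 0.016, -0.0, 0.0]
ft_force: [-3.3, 0.2, 2.1]
finger_gap: 0.619
gripper_force: 85.8
```

>>> send_rows(steps="0 0 0 0 0 0 0.7;0 0 0 0 0 0 0.8;0 0 0 0 0 0 0.9;0 0 -0.2 0 0 0 0.95;0 0 -0.9 0 0 0 1")

```text
time: 20.9
eef_pos: [0.4411, 0.0343, 0.053]
orientation: [1.0, 0.016, -0.003, -0.0]
ft_force: [-0.2, -1.1, 0.3]
finger_gap: 0.998
gripper_force: 0.0
```

>>> send_rows(steps="0 0 -0.9 0 0 0 1;0.8 -0.6 -1.5 0 0 0 1;1.6 -1.2 -1.5 0 0 0 1;2.4 -1.8 -1.5 0 0 0 1;3.2 -2.4 -1.5 0 0 0 1")

```text
time: 21.4
eef_pos: [0.57, 0.1354, 0.1163]
orientation: [1.0, 0.016, 0.001, -0.0]
ft_force: [0.0, -0.3, -0.2]
finger_gap: 0.997
gripper_force: 0.0
```

```bash
python3 - <<'E'
from rig import bot, optics
from h import *
o=bot.get_obs();print(o["eef_pos"],o["orientation"])
for n in("scene","top"):
    c=optics.capture(n); cv2.imwrite(f"pics/a7{n}.png",c["img"])
    m=cv2.inRange(c["img"],(150,150,150),(255,255,255)); P=cloud(c)
    q=P.reshape(-1,3); k=(abs(q[:,0]-.616)<.07)&(abs(q[:,1]-.176)<.05)&(q[:,2]>.012)&(q[:,2]<.022)
    s=q[k]; print(n,k.sum(),np.median(s[:,2]),"cloud",cv2.minAreaRect((s[:,:2]*1000).astype(np.float32)))
    near=(abs(P[...,0]-.616)<.07)&(abs(P[...,1]-.176)<.05)&(P[...,2]<.03)
    cs,_=cv2.findContours(((m>0)&near).astype(np.uint8),cv2.RETR_EXTERNAL,cv2.CHAIN_APPROX_NONE)
    h=max(cs,key=cv2.contourArea); w=plane(c,h[:,0],.017)[:,:2]*1000; print("  mask",cv2.minAreaRect(w.astype(np.float32)))
E
python3 -c "
import cv2;t=cv2.imread('pics/a7top.png');cv2.imwrite('pics/a7.png',cv2.resize(t[140:260,220:400],None,fx=4.4,fy=4.4))"
```

```text
[0.57001677 0.13536937 0.11627273] [ 9.99873634e-01  1.58559996e-02  1.14133055e-03 -2.85079151e-05]
scene 731 0.017068559292041985 cloud ((615.2775268554688, 175.9901885986328), (97.70664978027344, 63.57075119018555), 1.427278995513916)
  mask ((617.4412841796875, 176.46920776367188), (94.8620834350586, 61.31704330444336), 1.8149226903915405)
top 108 0.017172341263497315 cloud ((578.827880859375, 179.65771484375), (22.395641326904297, 47.001060485839844), 0.34484848380088806)
  mask ((579.05126953125, 179.40675354003906), (46.844154357910156, 19.431236267089844), 88.37135314941406)
```

View pics/a7.png

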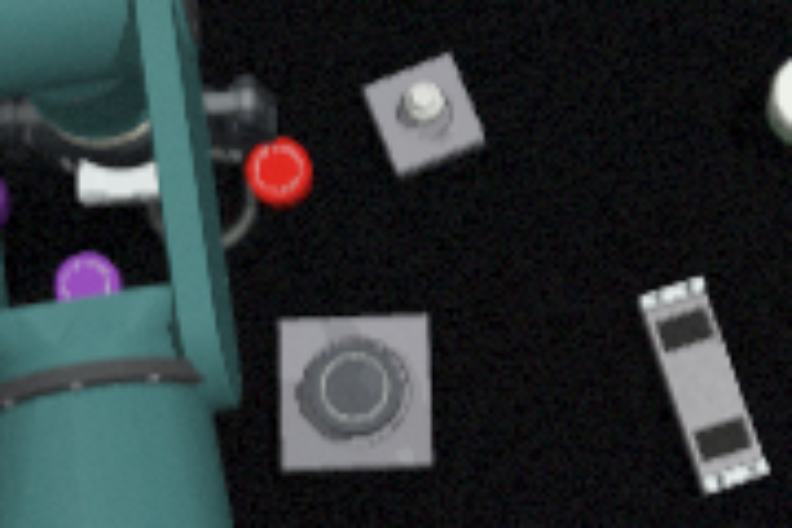

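All three weights are seated (small (425,100), large (352,388)), the cradle is at (703,385), and the coupon is partly hidden at (115,182). Now the coupon.

>>> send_rows(steps="0.6 -0.5 0 0 0 0 1;1.15 -0.98 0 0 0 0 1;1.15 -0.98 0.6 0 0 0 1;1.15 -0.98 1.4 0 0 0 1;1.15 -0.98 1.9 0 0 0 1")

```text
time: 22.0
eef_pos: [0.6118, 0.1744, 0.0372]
orientation: [1.0, 0.016, -0.001, 0.0]
ft_force: [-0.8, 0.5, -0.3]
finger_gap: 0.997
gripper_force: 0.0
```

>>> send_rows(steps="0 0 0.3 0 0 0 1;0 0 0.5 0 0 0 1;0 0 0.5 0 0 0 1;0 0 0.5 0 0 0 1")

```text
time: 22.4
eef_pos: [0.6139, 0.1749, 0.0204]
orientation: [1.0, 0.016, 0.001, -0.0]
ft_force: [-0.4, -0.6, -0.9]
finger_gap: 1.002
gripper_force: 0.0
```

>>> send_rows(steps="0.05 -0.03 0.2 0 0 0 1;0.05 -0.03 0.35 0 0 0 1;0.05 -0.03 0.48 0 0 0 0.85;0.05 -0.03 0.48 0 0 0 0.8;0.05 -0.03 0.48 0 0 0 0.8")

```text
time: 22.9
eef_pos: [0.6148, 0.1761, -0.0006]
orientation: [1.0, 0.016, -0.0, 0.0]
ft_force: [-0.3, -0.1, -0.3]
finger_gap: 0.805
gripper_force: 0.0
```

>>> send_rows(steps="0.02 0 0 0 0 0 0.7;0.02 0 0 0 0 0 0.6;0.02 0 0 0 0 0 0.6;0.02 0 0 0 0 0 0.55;0.02 0 0 0 0 0 0.55")

```text
time: 23.4
eef_pos: [0.6163, 0.1763, 0.0006]
orientation: [1.0, 0.016, 0.001, -0.0]
ft_force: [-1.1, -1.6, 5.1]
finger_gap: 0.679
gripper_force: 86.4
```

>>> send_rows(steps="0 0 0 0 0 0 0.55;0 0 0 0 0 0 0.55")

```text
time: 23.6
eef_pos: [0.6163, 0.1762, 0.0006]
orientation: [1.0, 0.016, 0.001, -0.0]
ft_force: [-1.0, -0.5, 4.3]
finger_gap: 0.679
gripper_force: 86.5
```

>>> send_rows(steps="0 0 -0.15 0 0 0 0.55;0 0 -0.5 0 0 0 0.55;0 0 -1.1 0 0 0 0.55;0 0 -1.9 0 0 0 0.55;-0.2 0.4 -2.6 0 0 0 0.55")

```text
time: 24.1
eef_pos: [0.6086, 0.1614, 0.105]
orientation: [1.0, 0.017, 0.0, -0.001]
ft_force: [0.4, -0.1, -1.4]
finger_gap: 0.675
gripper_force: 86.0
```

>>> send_rows(steps="-0.4 0.8 -0.1 0 0 -0.05 0.55;-0.9 1.7 -0.1 0 0 -0.1 0.55;-1.4 2.6 -0.1 0 0 -0.15 0.55;-1.9 3.5 -0.1 0 0 -0.2 0.55;-2.4 4.4 -0.1 0 0 -0.253 0.55")

```text
time: 24.6
eef_pos: [0.5169, -0.0202, 0.108]
orientation: [0.99, 0.143, 0.0, 0.0]
ft_force: [0.4, -0.4, -2.5]
finger_gap: 0.676
gripper_force: 86.0
```

>>> send_rows(steps="-0.8 0.9 0 0 0 0 0.55;-1.6 1.8 0 0 0 0 0.55;-2.3 2.6 0 0 0 0 0.55;-2.8 3.1 0 0 0 0 0.55;-2.85 3.2 0 0 0 0 0.55")

```text
time: 25.1
eef_pos: [0.4428, -0.1764, 0.1081]
orientation: [0.99, 0.14, -0.0, 0.001]
ft_force: [-0.3, 1.0, -2.3]
finger_gap: 0.671
gripper_force: 86.0
```

>>> send_rows(steps="0 0 0.2 0 0 0 0.55;0 0 0.6 0 0 0 0.55;0 0 0.9 0 0 0 0.55;0 0 1 0 0 0 0.55;0 0 1 0 0 0 0.55")

```text
time: 25.6
eef_pos: [0.4441, -0.1728, 0.0666]
orientation: [0.99, 0.143, -0.001, -0.001]
ft_force: [-0.0, 0.1, -2.3]
finger_gap: 0.676
gripper_force: 86.0
```

```bash
python3 - <<'E'
from rig import bot, optics
from h import *
o=bot.get_obs();p=o["eef_pos"];r=R.from_quat(o["orientation"]);print(p,r.as_matrix()[:,0],o["ft_force"])
c=optics.capture("scene"); t=optics.capture("top")
cv2.imwrite("pics/a8.png",np.hstack([cv2.resize(c["img"][170:230,345:425],None,fx=5,fy=5),cv2.resize(t["img"][190:260,340:420],(400,300))]))
for n,k in(("scene",c),("top",t)):
    q=cloud(k).reshape(-1,3); q=q[(np.linalg.norm(q[:,:2]-p[:2],axis=1)<.07)]
    for lo,hi in((p[2]+.010,p[2]+.021),(.013,.027)):
        s=q[(q[:,2]>lo)&(q[:,2]<hi)]
        if len(s)>20: print(n,lo.__round__(3) if hasattr(lo,'__round__') else lo,len(s),np.median(s[:,2]),cv2.minAreaRect((s[:,:2]*1000).astype(np.float32)))
# old cradle ends from stops (z>.0215) in first frames
for n in("scene","top"):
    q=cloud(np.load(n+"0.npz")).reshape(-1,3); d=q[:,:2]-[.443,-.1755]; u=np.array([.9595,.2817]); a=d@u; b=d@[-u[1],u[0]]
    m=(abs(a)<.075)&(abs(b)<.03)&(q[:,2]>.01); print(n,"a",np.percentile(a[m],[.5,99.5]),"b",np.percentile(b[m],[1,99]), "stop z",np.median(q[m&(abs(a)>.056),2]),"top z",np.median(q[m&(abs(a)<.04),2]),"stops a",a[m&(q[:,2]>.022)&(a<0)].mean(),a[m&(q[:,2]>.022)&(a>0)].mean())
E
```

```text
[ 0.44414698 -0.17276649  0.06657045] [ 0.9593374   0.28225636 -0.00175969] [-1.47707260e-03  1.01057541e-01 -2.29088497e+00]
scene 0.077 393 0.08317284421879323 ((442.37835693359375, -167.3475341796875), (96.35340881347656, 76.1822280883789), 14.723917007446289)
scene 0.013 432 0.01853980168520114 ((442.2060852050781, -175.25634765625), (124.07036590576172, 47.24492645263672), 16.760839462280273)
top 0.077 221 0.0838068662965834 ((445.920654296875, -172.359375), (96.0394058227539, 58.94239044189453), 16.595518112182617)
top 0.013 108 0.01971186165613381 ((443.8197937011719, -176.04510498046875), (123.36031341552734, 39.848506927490234), 16.37635040283203)
scene a [-0.06250052  0.06051953] b [-0.02069038  0.02254435] stop z 0.023529403474898736 top z 0.01804143441360373 stops a -0.05886367756309093 0.056954559618332554
top a [-0.06084471  0.0624004 ] b [-0.01949827  0.01983934] stop z 0.023890607442741407 top z 0.018163601479437297 stops a -0.04321984920711421 0.04239008205629252
```

View pics/a8.png

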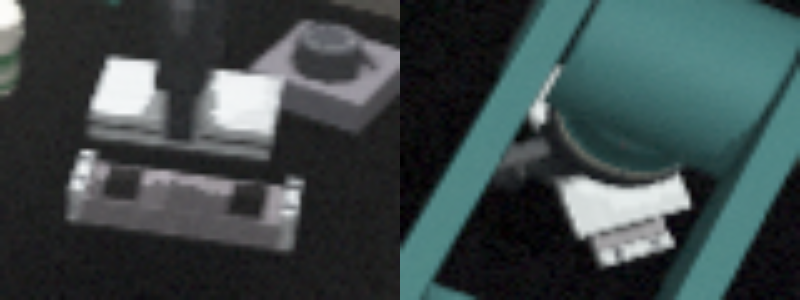

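The left crop shows the level coupon held above and aligned with the cradle, coupon ends at x 92–275, stops at 75 and 297. A small correction, then down.

>>> send_rows(steps="-0.05 0.06 0.2 0 0 0 0.55;-0.05 0.06 0.5 0 0 0 0.55;-0.05 0.06 0.75 0 0 0 0.55;-0.05 0.06 0.85 0 0 0 0.55;-0.05 0.06 0.85 0 0 0 0.55")

```text
time: 26.2
eef_pos: [0.4423, -0.1763, 0.0323]
orientation: [0.99, 0.142, -0.001, -0.001]
ft_force: [-1.1, -0.4, -2.4]
finger_gap: 0.675
gripper_force: 86.1
```

>>> send_rows(steps="0 0 0 0 0 0 0.55;0 0 0 0 0 0 0.55")

```text
time: 26.4
eef_pos: [0.4437, -0.177, 0.0343]
orientation: [0.99, 0.142, 0.0, 0.0]
ft_force: [-0.8, -0.3, -2.9]
finger_gap: 0.676
gripper_force: 86.1
```

>>> send_rows(steps="0 -0.03 0.1 0 0 0 0.55;0 -0.03 0.2 0 0 0 0.55;0 -0.03 0.28 0 0 0 0.55;0 -0.03 0.32 0 0 0 0.55;0 -0.03 0.32 0 0 0 0.55")

```text
time: 26.9
eef_pos: [0.4427, -0.1755, 0.0205]
orientation: [0.99, 0.142, -0.0, -0.0]
ft_force: [0.8, -0.2, -1.8]
finger_gap: 0.677
gripper_force: 86.1
```

>>> send_rows(steps="0 0 0.02 0 0 0 0.55;0 0 0.04 0 0 0 0.55;0 0 0.04 0 0 0 0.55")

```text
time: 27.2
eef_pos: [0.443, -0.1756, 0.0194]
orientation: [0.99, 0.142, -0.0, 0.0]
ft_force: [0.3, 0.0, -3.0]
finger_gap: 0.676
gripper_force: 86.1
```

>>> send_rows(steps="0 0 0.02 0 0 0 0.55;0 0 0.04 0 0 0 0.55;0 0 0.04 0 0 0 0.55")

```text
time: 27.5
eef_pos: [0.4431, -0.1757, 0.0186]
orientation: [0.99, 0.142, 0.0, 0.0]
ft_force: [-1.6, 0.8, 3.5]
finger_gap: 0.678
gripper_force: 86.8
```

Contact at the expected height; check between the stops before release.

```bash
python3 - <<'E'
from rig import optics
from h import *
c=optics.capture("scene"); t=optics.capture("top")
cv2.imwrite("pics/a9.png",np.hstack([cv2.resize(c["img"][170:230,345:425],None,fx=5,fy=5),cv2.resize(t["img"][190:260,340:420],(400,300))]))
E
```

```text
(no output)
```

View pics/a9.png

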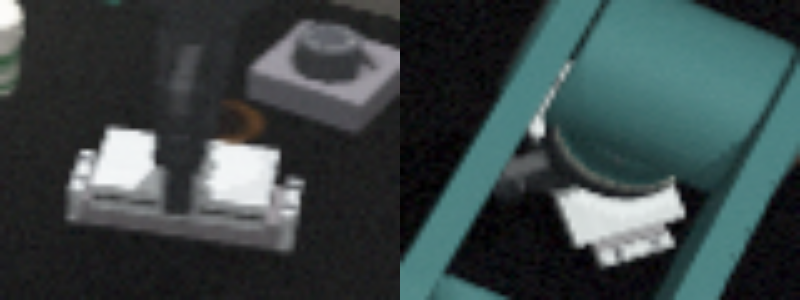

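>>> send_rows(steps="0 0 0 0 0 0 0.75;0 0 0 0 0 0 0.85;0 0 0 0 0 0 1;0 0 0 0 0 0 1;0 0 -0.3 0 0 0 1")

```text
time: 28.1
eef_pos: [0.4415, -0.1748, 0.0284]
orientation: [0.99, 0.142, -0.002, -0.001]
ft_force: [-0.3, 0.5, 0.1]
finger_gap: 0.992
gripper_force: 0.0
```

>>> send_rows(steps="0 0 -0.8 0 0 0 1;0 0 -1.8 0 0 0 1;0 0 -2.8 0 0 0 1;0 1 -3.5 0 0 0 1;0 2 -3.5 0 0 0 1")

```text
time: 28.6
eef_pos: [0.4685, -0.2544, 0.1776]
orientation: [0.99, 0.143, 0.005, 0.005]
ft_force: [1.4, -0.2, 0.1]
finger_gap: 0.999
gripper_force: 0.0
```

>>> send_rows(steps="0 1 0 0 0 0 1;0 2 0 0 0 0 1;0 3 0 0 0 0 1;0 4 0 0 0 0 1;0 4 0 0 0 0 1")

```text
time: 29.1
eef_pos: [0.5103, -0.4104, 0.1686]
orientation: [0.99, 0.14, -0.0, 0.001]
ft_force: [-0.1, 0.7, -0.8]
finger_gap: 0.997
gripper_force: 0.0
```

```bash
python3 - <<'E'
from rig import bot,optics
from h import *
o=bot.get_obs(); print(o["time"],o["eef_pos"],o["ft_force"])
c=optics.capture("scene"); t=optics.capture("top")
cv2.imwrite("pics/b1.png",np.hstack([cv2.resize(c["img"][160:330,230:430],(400,340)),cv2.resize(t["img"][140:260,340:480],(396,340))]))
u=np.array([.9595,.2817])
for n,k in(("scene",c),("top",t)):
    q=cloud(k).reshape(-1,3); d=q[:,:2]-[.443,-.1755]; s=q[(np.linalg.norm(d,axis=1)<.07)&(q[:,2]>.030)&(q[:,2]<.045)]
    s0=q[(np.linalg.norm(d,axis=1)<.07)&(abs(d@[-u[1],u[0]])<.025)&(q[:,2]>.008)]
    print(n,len(s),np.median(s[:,2]),cv2.minAreaRect((s[:,:2]*1000).astype(np.float32)),"all",cv2.minAreaRect((s0[:,:2]*1000).astype(np.float32))[:2])
E
```

```text
29.1 [ 0.510315   -0.41044861  0.16859326] [-0.10098229  0.68333045 -0.75433207]
scene 462 0.03529366007829543 ((443.56524658203125, -175.7057647705078), (96.22671508789062, 65.71469116210938), 16.769933700561523) all ((442.2212829589844, -175.70358276367188), (123.56861877441406, 49.74453353881836))
top 813 0.03539160825754628 ((442.03662109375, -175.9554443359375), (120.2967300415039, 61.03411102294922), 16.91114616394043) all ((443.7005310058594, -175.30255126953125), (124.25888061523438, 49.795738220214844))
```

View pics/b1.png

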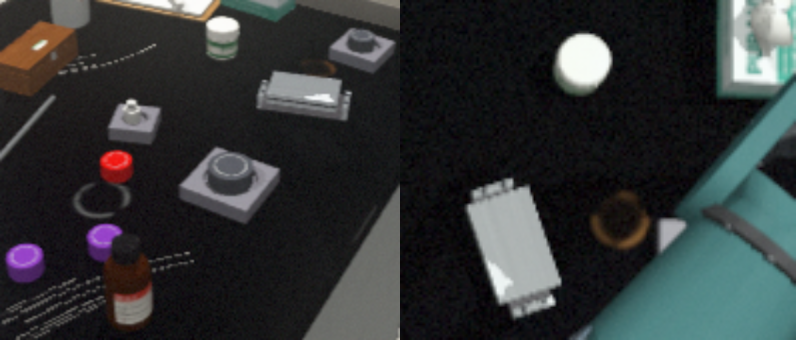

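The coupon lies flat between both stops (right crop (513,245), top at 35 mm). All three weights are in their nests, and the jar and bottle stand where they were. Handing in.

```bash
python3 -c "
from rig import bot
print(bot.hand_in())"
```

```text
the job is handed in; nothing more can be done
None
```

The job is handed in at about 29 s of the 106 s allowed: all three weights are in the nests of their own size, the coupon lies flat on the cradle between its stops, and the bottle and jar stand where they were.

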